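Snap the passed flight computer home and set the failed one aside

ROBOT

A 7-joint arm with a two-finger parallel gripper is mounted at the origin on a cart in front of the work surface, level with it; the furniture and walls round the work are solid. World frame = base frame: x ahead of the robot, y to its left, z up, the work surface at z = 0. Lengths are in m, angles in rad, forces in N, time in s.
With the tool pointing down it reaches from about 0.35 to 0.9 m from the base axis. Payload 7.2 kg.
Tool frame: the origin (TCP) lies at the very end of the fingers, on their centre line; the grasp point (between the pads) lies 19 mm behind it; z points along the fingers, y is the line along which they close (so a half turn about z gives the same grasp; the last joint's range is limited). The gripper opens to 88 mm and grips with 3 to 60 N. Pads are 20 mm wide; open, the fingers measure 115 mm over their backs; the gripper's body (75 mm by 178 mm) begins 61 mm behind the grasp point.
Start: joints at [1.102, 0.411, -0.013, 1.596, 0.006, 1.134, -0.082], TCP at [0.244, -0.575, 0.223] pointing down, gripper open.
Joint ranges: [-2.95, 2.95], [-0.29, 1.99], [-1.47, 1.44], [0.14, 2.54], [-1.03, 4.17], [0.13, 1.85], [-2.86, 2.86]. Speed limits (rad/s): [2.39, 2.39, 3.01, 3.01, 3.14, 3.14, 3.14].

INTERFACE

Orientations are given as a rotation vector (axis times angle).
In Python, from rig import read_state, get_image, job_done gives the robot as it stands.
- The arm moves only by the shell command python3 -m creep 'ROWS' [FORCE]. ROWS is JSON, one flat list of numbers, 5 for each row, row after row: the closure, from -1 (fully open) to 1 (shut), so that 0 is half open, then the shift along the tool's x, y, z in mm, then the turn about the tool's z in degrees. In form: [claw, x, y, z, spin, claw, x, y, z, spin, ...]. A call has 1 to 20 rows; each row is the pose to reach, as a shift and turn from the pose commanded when the call began, along the tool's axes at that moment; what a row does not reach only later rows make up. A row lasts 1/8 s, in which the tool goes at most 62.5 mm and 10.7 degrees, less where a joint would pass 70% of its speed; a pose out of reach is approached as far as the arm can. A call with a gripper value outside its range is refused whole. The fingers move at their own pace and stop on an object; FORCE is the grip in N (left out, the last holds). Time passes only in rows, so rows that repeat a pose let the fingers close. It gives the time, the measured TCP pose, the force, the opening and the grip force at its end, in the units of the state.
- read_state(): the state, without advancing time (a new reading comes with each control period).
- get_image(name): name is "scene" or "top" or "wrist"; returns a dict with "pixels" (480x640x3 uint8, red, green, blue), "z_map" (480x640 float32, m along the optical axis (not along the pixel's ray), 0 where there is no reading), "fx", "fy", "cx", "cy" (pixels), "origin" and "orientation" of the camera in the world. Camera axes: x right, y up, looking along -z (the intrinsics and any distortion apply to the point x, -y, -z); pixel columns grow to the right and rows downward; lengths in m; the calibration is good to about 2 mm. The wrist camera is an equidistant fisheye: a pixel r from the principal point sees the ray r / f radians off the axis. A picture is of the moment at which its call begins.
- job_done(): hands the job in; it is judged then, once.
The state is a dict: "clock": time; "q": joint angles; "qvel": joint speeds; "joint_torque": joint torques, N m; "position": TCP position; "orientation": TCP orientation; "wrist_force": force on the tool from outside, world axes, zero at the start; "wrist_torque": the same for the moment, N m; "gripper_width": opening from 0.0 (shut) to 1.0 (fully open); "gripper_force": force on a finger pad.
Only numpy, scipy, OpenCV 4.12 (cv2) and the standard library are available. Lean on these libraries where they do the work, as an engineer would, in place of code of your own. Each camera call takes 0.05 s, during which the arm holds its last target. There are 200 camera calls.

TASK

Two rocket flight computers have been laid loosely on the barbed posts of their carriers. Press the one with the green tag down on its own carrier until all four posts have clicked through and it sits fully home on all four shoulders; lift the one with the red tag off its carrier without pressing it onto its posts, and lay it gently, flat and right way up, in the red-walled reject tray. Leave the other things on the bench where they are.

Things in the scene. Friction and masses are not known exactly. Their poses are not given: they have to be found in the camera images.
- green_board: passed flight computer: dark blue board 110x64x3 mm, 0.07 kg; on its middle a heat sink (16 along x, 36 along y, 36 mm high) with a green tag on top. Origin at the centre of its underside, x along its 110 mm. Underside starts about 31 mm above the bench, loose on the barbs; home is 22 mm. Chips and sockets up to 4 mm high lie within 11 mm of its long centre line.
- green_board_fl (a point): centre of the green-tagged board's hole at (-46, 24) mm in the board's frame, on its underside; home when 22 mm above the bench. Its white round mark (16 mm), the spot to press with closed fingers, is on the top face at (-25, 24) mm: about 6 to 15 N there clicks this post through; it stays home, and one press may carry a neighbour along
- green_board_fr (a point): centre of the green-tagged board's hole at (-46, -24) mm in the board's frame, on its underside; home when 22 mm above the bench. Its white round mark (16 mm), the spot to press with closed fingers, is on the top face at (-25, -24) mm: about 6 to 15 N there clicks this post through; it stays home, and one press may carry a neighbour along
- green_board_bl (a point): centre of the green-tagged board's hole at (46, 24) mm in the board's frame, on its underside; home when 22 mm above the bench. Its white round mark (16 mm), the spot to press with closed fingers, is on the top face at (25, 24) mm: about 6 to 15 N there clicks this post through; it stays home, and one press may carry a neighbour along
- green_board_br (a point): centre of the green-tagged board's hole at (46, -24) mm in the board's frame, on its underside; home when 22 mm above the bench. Its white round mark (16 mm), the spot to press with closed fingers, is on the top face at (25, -24) mm: about 6 to 15 N there clicks this post through; it stays home, and one press may carry a neighbour along
- green_carrier: plywood plate 128x80x8 mm fixed to the bench; origin at the centre of its underside, x along its length. Four barbed standoffs at (+-46, +-24) mm: shoulder 22 mm above the bench, post tip 37.5 mm. A sprung barb on each post's outer side (away from the plate's long centre line, reaching 7.5 mm from the post's axis) gives inwards as the board is pushed past it and springs out over it once it is home. Holds the green-tagged board, same axes
- red_carrier: plywood plate 128x80x8 mm fixed to the bench; origin at the centre of its underside, x along its length. Four barbed standoffs at (+-46, +-24) mm: shoulder 22 mm above the bench, post tip 37.5 mm. A sprung barb on each post's outer side (away from the plate's long centre line, reaching 7.5 mm from the post's axis) gives inwards as the board is pushed past it and springs out over it once it is home. Holds the red-tagged board, same axes
- red_board: flight computer that failed: the same board, 110x64x3 mm, 0.07 kg, but with a red tag on its heat sink. Origin at the centre of the board's underside, x along its 110 mm. It rests loosely on the barbs of its carrier, underside about 31 mm above the bench, and lifts straight off.
- red_board_sink (a point): grasp point in the heat sink of the red-tagged board, on the board's vertical centre line, 28 mm above the board's underside, 25 mm above its top face and 11 mm below the heat sink's top; the heat sink is 16 mm wide along the board's x and 36 mm along its y
- reject_tray: open red plastic tray fixed to the bench, 112 mm along its x, 162 mm along its y, 30 mm high, walls 4 mm thick, black padded floor 10 mm above the bench; origin at the centre of its underside. The board fits in with its length along the tray's y, about 20 mm to spare each way
- tape_measure: white and black tape rule, 78x81x34 mm, lying on the bench; a bystander
- blue_cap: blue printed cap, 42 mm across, 24 mm high; a bystander
- offcut_2: plywood offcut, 46x39x6 mm, lying between the two carriers; a bystander

How it is judged:
By the outcome, as a careful person would: the job done as asked, in the order asked, and still so for the second after the job is handed in, with the robot touching nothing.
It also fails if it takes over 59 s, if anything falls off the work surface, if the arm or the gripper's body presses on something with over 40 N, if the wrist force passes 120 N, or if a joint passes its speed limit or range.

## Working session

There is one attempt and no reset: what is moved stays moved. The work goes in short steps, Python scripts to look and compute and a shell command to move; the robot and the scene stay as the last step left them, time stands still between calls to the robot, and variables do not carry over. Pictures are saved under pics/ and viewed, at most 10 in all, crops included, and the job is handed in when it is done.

```bash
mkdir -p pics
cat > h.py <<'E'
import numpy as np,cv2
from rig import read_state,get_image
from scipy.spatial.transform import Rotation as R
def cloud(im):
    z=im['z_map'];v,u=np.mgrid[:480,:640]
    o=im['orientation'];Rm=R.from_rotvec(o).as_matrix() if np.size(o)==3 else np.array(o)
    p=np.stack([(u-im['cx'])/im['fx']*z,-(v-im['cy'])/im['fy']*z,-z],-1)
    return p@Rm.T+np.array(im['origin'])
def save(im,n): cv2.imwrite('pics/'+n,im['pixels'][...,::-1])
E
python3 - <<'E'
from h import *
s=read_state();print(s)
for n in('top','scene'):
    im=get_image(n);save(im,n+'.png');print(n,im['origin'],im['orientation'],im['fx'])
    np.savez(n+'.npz',c=cloud(im),p=im['pixels'])
E
```

```text
{'clock': 0.0, 'q': array([ 1.101765  ,  0.41187141, -0.01270875,  1.59705671,  0.00559524,
        1.13430378, -0.08219   ]), 'qvel': array([ 1.93749011e-04, -2.07597702e-03, -3.10847177e-04, -1.16012101e-04,
       -1.45117006e-03, -5.69526466e-05, -7.15925731e-04]), 'joint_torque': array([ 3.28604547e-04, -5.87952018e+01,  6.42065294e-01, -2.91075003e+01,
       -5.37472253e-02,  1.82395976e-02,  1.71817214e-04]), 'position': array([ 0.24362322, -0.57500202,  0.22182167]), 'orientation': array([-3.07718615e+00, -6.25155818e-01,  6.70896467e-04]), 'wrist_force': array([-0.27873871,  0.05274158,  0.54454511]), 'wrist_torque': array([-0.01942104,  0.00245945, -0.04086659]), 'gripper_force': 0.0, 'gripper_width': 1.000573660149872}
top [0.45041305 0.25083764 0.98972798] [ 0.09605281 -0.08401494 -1.54067731] 507.48335074363564
scene [0.12280608 0.9733593  0.59425206] [ 0.36721491 -1.26714669 -2.35410436] 556.6013452112439
```

View pics/top.png

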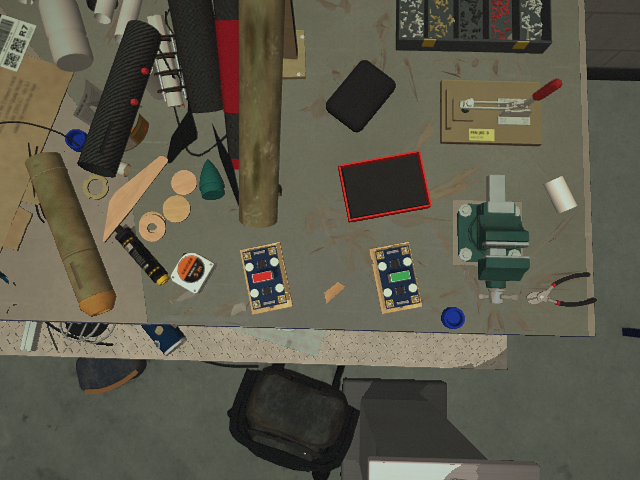

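View pics/scene.png

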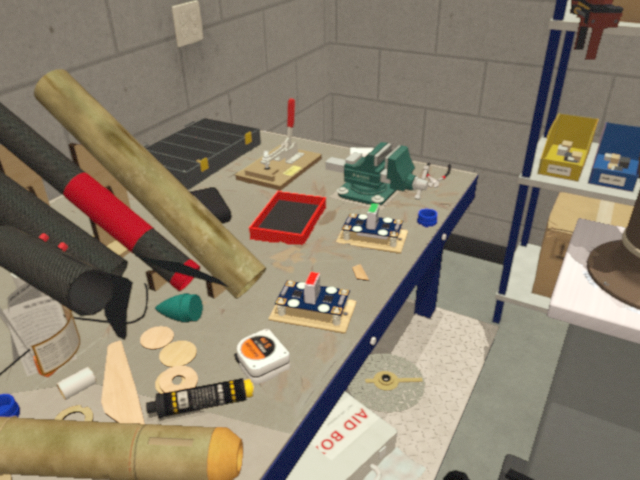

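The top view shows the red-tagged board at about (265,277), the green-tagged at (398,277) and the tray at (385,186). Both boards lie with their length roughly along world x, and the tray's long side is along world y. Next I measure them.

Run:
```python
from h import *
d=np.load('top.npz');c=d['c'];p=d['p'].astype(int);r,g,b=p[...,0],p[...,1],p[...,2]
v,u=np.mgrid[:480,:640]
def rep(n,m):
    q=c[m]; rc=cv2.minAreaRect(q[:,:2].astype(np.float32)*1000); print(n,m.sum(),np.round(np.median(q,0)*1000,1),np.round(q.min(0)*1000),np.round(q.max(0)*1000),np.round(rc[0],1),np.round(rc[1],1),round(rc[2],1))
for n,u0 in(('red',265),('green',398)):
    w=(abs(u-u0)<33)&(abs(v-277)<42)
    rep(n+' tag',w&((r>150)&(g<90)&(b<90) if n=='red' else (g>130)&(r<100)&(b<130))&(c[...,2]>.055))
    rep(n+' board',w&(c[...,2]>.027)&(c[...,2]<.045))
    rep(n+' carrier',w&(c[...,2]>.005)&(c[...,2]<.045))
    # white marks
    m=(w&(p.min(-1)>190)&(c[...,2]>.027)&(c[...,2]<.045)).astype(np.uint8)
    k,l,st,ce=cv2.connectedComponentsWithStats(m)
    for i in range(1,k):
        if st[i,4]>15: print('  mark',st[i,4],np.round(ce[i]),np.round(c[l==i].mean(0)*1000,1))
w=(abs(u-385)<55)&(abs(v-186)<45)
rep('tray wall',w&(r>120)&(g<70)&(c[...,2]>.022)&(c[...,2]<.04)); rep('tray floor',w&(r<60)&(c[...,2]>.005)&(c[...,2]<.016))
q=R.from_rotvec(read_state()['orientation']).as_matrix();print(q.round(3))
# obstacles height near
for n,(u0,v0,a,bb) in {'tape':(192,272,25,25),'pipe':(260,120,22,110),'vise':(495,240,40,60)}.items():
    print(n,np.percentile(c[v0-bb:v0+bb,u0-a:u0+a,2],[90,99]).round(3))
```

```text
red tag 130 [485.2 365.   71.3] [450. 251.  68.] [493. 381. 990.] [474.6 314.8] [134.8  22.3] 78.7
red board 1763 [483.8 364.9  34.8] [425. 323.  28.] [546. 409.  43.] [485.4 365.5] [110.4  64.2] 13.5
red carrier 3126 [477.8 364.2  32.7] [406. 303.   5.] [568. 432.  43.] [486.9 367.6] [158.9 125.1] 1.9
green tag 132 [492.9 115.7  71.6] [485.  99.  67.] [502. 132.  77.] [493.2 115.5] [13.  32.1] 11.3
green board 1775 [489.7 116.4  34.6] [434.  74.  29.] [553. 158.  45.] [493.2 115.5] [110.1  64.6] 12.3
green carrier 3152 [496.  120.8  32.5] [413.  48.   5.] [574. 173.  45.] [494.2 109.4] [158.8 125.5] 1.3
tray wall 496 [666.2 143.2  30.8] [598.  51.  26.] [740. 232.  36.] [668.6 141.6] [112.6 161.6] 12.1
tray floor 3887 [670.1 141.1  10.8] [606.  58.   5.] [736. 225.  16.] [671.1 140.6] [102.  153.3] 12.0
[[ 0.921  0.39  -0.001]
 [ 0.39  -0.921  0.001]
 [-0.    -0.001 -1.   ]]
tape [0.035 0.038]
pipe [0.243 0.262]
vise [0.108 0.112]
```

```bash
cat >> h.py <<'E'
def go(target,yaw=None,s=None):
    "shift in tool axes (mm) and spin to reach world target (mm), tool x at yaw deg"
    s=s or read_state(); q=R.from_rotvec(s['orientation']).as_matrix()
    d=q.T@(np.array(target)-s['position']*1000); y0=np.degrees(np.arctan2(q[1,0],q[0,0]))
    return d.round(1), None if yaw is None else round((y0-yaw+180)%360-180,1)
def pt(c,yaw,x,y):
    a=np.radians(yaw); return [c[0]+x*np.cos(a)-y*np.sin(a), c[1]+x*np.sin(a)+y*np.cos(a)]
E
python3 - <<'E'
from h import *
c=np.load('top.npz')['c'].reshape(-1,3)
m=(abs(c[:,1]-.36)<.1)&(c[:,0]<.75)&(c[:,0]>.55)&(c[:,2]>.07)&(c[:,2]<.5);q=c[m];print(q.min(0),q[q[:,0].argsort()[:5]])
for x,y in((-25,24),(-25,-24),(25,-24),(25,24)):
    print(x,y,go(pt((493.2,115.5),12.3,x,y)+[90],12.3))
E
```

```text
[0.5802493  0.33620555 0.07003438] [[0.5802493  0.37250377 0.07111714]
 [0.58196665 0.37809682 0.07095895]
 [0.58204961 0.37066289 0.07179665]
 [0.58321163 0.37947326 0.07476524]
 [0.58343326 0.38720457 0.07184047]]
-25 24 (array([ 479.1, -566.5,  132.7]), np.float64(10.7))
-25 -24 (array([ 470.2, -519.3,  132.6]), np.float64(10.7))
25 -24 (array([ 519.4, -510. ,  132.6]), np.float64(10.7))
25 24 (array([ 528.3, -557.2,  132.6]), np.float64(10.7))
```

```bash
python3 -m creep '[1,40,-47,0,0.9, 1,80,-94,0,2, 1,120,-142,0,3, 1,160,-189,0,4, 1,200,-236,0,5, 1,240,-283,0,6, 1,280,-330,0,7, 1,320,-378,0,8, 1,360,-425,0,9, 1,400,-472,0,10, 1,440,-519,0,10.7, 1,479,-566,0,10.7, 1,479,-566,60,10.7, 1,479,-566,120,10.7, 1,479,-566,133,10.7, 1,479,-566,133,10.7, 1,479,-566,133,10.7, 1,479,-566,133,10.7]' 20
python3 - <<'E'
from h import *
im=get_image('wrist');save(im,'w1.png');print(read_state()['position'],read_state()['q'],go(pt((493.2,115.5),12.3,-25,24)+[90],12.3))
print(im['origin'],im['orientation'],im['fx'],im['cx'],im['cy'])
E
```

```text
clock: 2.35
position: [0.4653, 0.1327, 0.0915]
orientation: [-3.124, -0.335, -0.005]
wrist_force: [0.1, -0.3, -0.7]
gripper_width: 0.006
gripper_force: 0.0
[0.46509418 0.13260674 0.09116425] [ 0.05943407  0.39380896 -0.53470548  2.04200882  0.2848703   0.77402415
 -2.00421215] (array([-1.2, -1.3,  1.2]), np.float64(-0.1))
[0.53065647 0.14616281 0.25286565] [-0.20979978  0.16895042 -1.34958164] 371.64829954431775 320.66940875328453 241.01467276626892
```

View pics/w1.png

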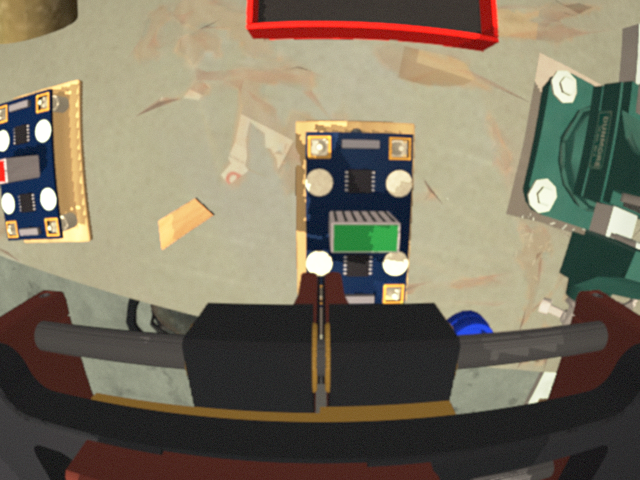

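The wrist view shows the green board's marks at about (319,183), (399,183), (319,263) and (396,264), with the closed fingertips beside the nearest left mark. I'll project those pixels onto the board top to refine the pose.

Run:
```python
from h import *
im=get_image('wrist');Rm=R.from_rotvec(im['orientation']).as_matrix()
def ray(u,v,z):
    a=np.array([u-im['cx'],v-im['cy']]);r=np.hypot(*a);t=r/im['fx'];d=Rm@np.array([a[0]/r*np.sin(t),-a[1]/r*np.sin(t),-np.cos(t)])
    o=np.array(im['origin']);return (o+d*(z-o[2])/d[2])*1000
g=im['pixels'].astype(int)
m=(g.min(-1)>185).astype(np.uint8);k,l,st,ce=cv2.connectedComponentsWithStats(m)
P={}
for i in range(1,k):
    if st[i,4]>150 and st[i,4]<900 and 290<ce[i][0]<420 and 160<ce[i][1]<285: print(st[i],ce[i].round(1),ray(*ce[i],.034).round(1))
for u,v in((319,183),(399,183),(319,263),(396,264)): print(u,v,ray(u,v,.034).round(1))
for x,y in((25,24),(25,-24),(-25,24),(-25,-24)): print(np.round(pt((493.2,115.5),12.3,x,y),1))
```

```text
[387 171  23  20 286] [396.5 179.2] [522.7  98.1  34. ]
[306 251  26  24 495] [318.5 262.5] [462.4 132.6  34. ]
[383 259  26  16 310] [394.9 266.4] [469.8  85.3  34. ]
319 183 [510.2 142.7  34. ]
399 183 [520.9  96.1  34. ]
319 263 [462.1 132.3  34. ]
396 264 [471.5  85.   34. ]
[512.5 144.3]
[522.7  97.4]
[463.7 133.6]
[473.9  86.7]
```

```bash
python3 -m creep '[1,-2,0,30,0, 1,-2,0,50,0, 1,-2,0,54,0, 1,-2,0,56,0, 1,-2,0,57,0, 1,-2,0,58,0, 1,-2,0,59,0, 1,-2,0,60,0]'; python3 -m creep '[1,0,0,1,0, 1,0,0,2,0, 1,0,0,3,0, 1,0,0,3,0]'
```

```text
clock: 3.45
position: [0.4629, 0.1328, 0.0306]
orientation: [-3.123, -0.336, -0.003]
wrist_force: [-0.8, 1.4, 0.9]
gripper_width: 0.008
gripper_force: 0.7
clock: 3.95
position: [0.4628, 0.132, 0.027]
orientation: [3.124, 0.335, 0.002]
wrist_force: [1.2, -0.0, 3.5]
gripper_width: 0.003
gripper_force: 2.0
```

```bash
python3 -m creep '[1,0,0,1,0, 1,0,0,2,0, 1,0,0,2,0]';python3 -m creep '[1,0,0,1,0, 1,0,0,2,0, 1,0,0,2,0]'
```

```text
clock: 4.32
position: [0.463, 0.1319, 0.026]
orientation: [3.123, 0.335, 0.003]
wrist_force: [-2.3, -2.5, 21.6]
gripper_width: 0.003
gripper_force: 10.3
clock: 4.7
position: [0.4633, 0.1319, 0.0253]
orientation: [3.122, 0.335, 0.004]
wrist_force: [-7.5, -4.5, 38.7]
gripper_width: 0.004
gripper_force: 19.2
```

```bash
python3 -m creep '[1,0,0,-20,0, 1,0,25,-20,0, 1,0,47,-20,0, 1,0,47,-12,0, 1,0,47,-10,0, 1,0,47,-8,0, 1,0,47,-7,0, 1,0,47,-6,0, 1,0,47,-5,0]';python3 -m creep '[1,0,0,1,0, 1,0,0,2,0, 1,0,0,2,0]'
```

```text
clock: 5.82
position: [0.4719, 0.087, 0.0275]
orientation: [-3.123, -0.337, 0.0]
wrist_force: [-1.1, -0.3, 2.8]
gripper_width: 0.002
gripper_force: 1.1
clock: 6.2
position: [0.472, 0.0864, 0.0255]
orientation: [-3.123, -0.336, 0.0]
wrist_force: [0.0, 0.2, -1.0]
gripper_width: 0.004
gripper_force: 0.0
```

Run:
```python
from h import *
print(go(pt((492,114.8),12.3,-25,-24)+[26],12.3))
im=get_image('top');c=cloud(im);v,u=np.mgrid[:480,:640]
a=np.radians(12.3);d=c[...,:2]*1000-[493.2,115.5];x=d@[np.cos(a),np.sin(a)];y=d@[-np.sin(a),np.cos(a)]
for X in(-38,0,38,52):
  for Y in(-24,24):
    m=(abs(x-X)<5)&(abs(y-Y)<8)&(c[...,2]<.045);print(X,Y,np.median(c[m][:,2]*1000).round(1))
```

```text
(array([ 0.6,  0.5, -0.5]), np.float64(-0.0))
-38 -24 nan
-38 24 26.0
0 -24 nan
0 24 24.7
38 -24 25.5
38 24 25.9
52 -24 25.7
52 24 24.6
  return _methods._mean(a, axis=axis, dtype=dtype,
  ret = ret.dtype.type(ret / rcount)
```

```bash
python3 -m creep '[1,0,0,1,0, 1,0,0,1.5,0, 1,0,0,1.5,0]'; python3 -m creep '[1,0,0,-25,0, 1,0,0,-58,0, 1,25,0,-58,0, 1,50,0,-58,0, 1,50,0,-20,0, 1,50,0,-6,0, 1,50,0,-4,0, 1,50,0,-2,0, 1,50,0,-1,0, 1,50,0,0,0, 1,50,0,0,0]'
```

```text
clock: 6.62
position: [0.4722, 0.0862, 0.025]
orientation: [3.123, 0.335, 0.001]
wrist_force: [-3.8, -1.3, 14.2]
gripper_width: 0.005
gripper_force: 6.7
clock: 8.0
position: [0.5215, 0.0969, 0.0252]
orientation: [3.123, 0.335, 0.002]
wrist_force: [-0.8, -1.9, 7.1]
gripper_width: 0.006
gripper_force: 3.6
```

```bash
python3 -m creep '[1,0,0,0.8,0, 1,0,0,0.8,0]'; python3 -m creep '[1,0,0,-20,0, 1,0,-25,-20,0, 1,0,-48,-20,0, 1,0,-48,-6,0, 1,0,-48,-4,0, 1,0,-48,-2,0, 1,0,-48,-1,0, 1,0,-48,0,0, 1,0,-48,0,0]'
```

```text
clock: 8.25
position: [0.5216, 0.0969, 0.025]
orientation: [3.123, 0.335, 0.003]
wrist_force: [-3.7, -0.6, 14.0]
gripper_width: 0.004
gripper_force: 7.0
clock: 9.38
position: [0.5107, 0.1424, 0.0249]
orientation: [3.122, 0.333, -0.0]
wrist_force: [-7.1, -3.7, 21.8]
gripper_width: 0.006
gripper_force: 11.0
```

```bash
python3 -m creep '[1,0,0,-50,0, 1,0,0,-100,0, -1,-10,-60,-100,-0.5, -1,-20,-120,-100,-1, -1,-30,-180,-100,-1, -1,-50,-200,-100,-1, -1,-50,-200,-100,-1, -1,-50,-200,-100,-1]'
python3 - <<'E'
from h import *
im=get_image('top');c=cloud(im);a=np.radians(12.3);d=c[...,:2]*1000-[493,115.3];x=d@[np.cos(a),np.sin(a)];y=d@[-np.sin(a),np.cos(a)]
for X in(-38,-12,12,38):
  print(X,[np.median(c[(abs(x-X)<5)&(abs(y-Y)<8)&(c[...,2]<.045)][:,2]*1000).round(1) for Y in(-22,22)])
iw=get_image('wrist');save(iw,'w2.png')
t=cv2.resize(im['pixels'][235:320,230:440],None,fx=3.5,fy=3.5,interpolation=cv2.INTER_CUBIC);cv2.imwrite('pics/t2.png',t[...,::-1])
print(read_state()['position'],read_state()['q'].round(2),go([484.8,365,120],13.5))
E
```

```text
clock: 10.38
position: [0.4205, 0.3272, 0.1232]
orientation: [3.12, 0.36, 0.001]
wrist_force: [-0.2, -0.2, -0.4]
gripper_width: 0.65
gripper_force: 0.0
-38 [np.float64(25.2), np.float64(24.8)]
-12 [np.float64(25.6), np.float64(24.9)]
12 [np.float64(24.7), np.float64(25.8)]
38 [np.float64(24.9), np.float64(25.8)]
[0.42079598 0.32705299 0.12322055] [-0.29  0.43 -0.59  1.9   0.3   0.9  -2.37] (array([ 70.9, -22.5,   3.2]), np.float64(-0.4))
```

View pics/w2.png

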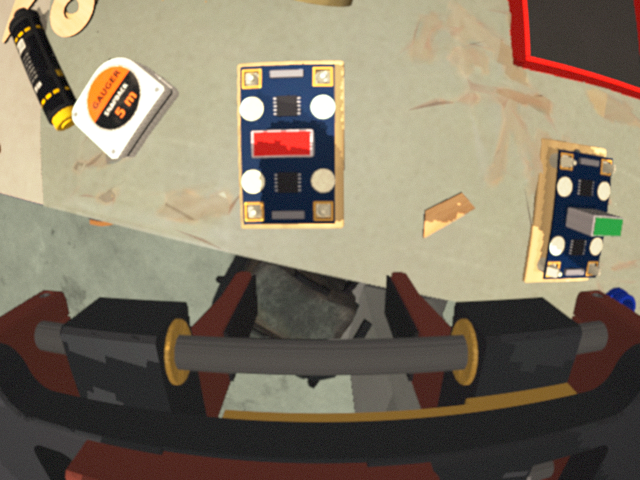

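The depth map puts the green board's top at 25 mm on all four corners, so it is home. The wrist view shows the red board's marks at (251,108), (322,106), (251,181) and (322,180), and I'll use these to refine its centre.

Run:
```python
from h import *
im=get_image('wrist');Rm=R.from_rotvec(im['orientation']).as_matrix()
def ray(u,v,z):
    a=np.array([u-im['cx'],v-im['cy']]);r=np.hypot(*a);t=r/im['fx'];d=Rm@np.array([a[0]/r*np.sin(t),-a[1]/r*np.sin(t),-np.cos(t)])
    o=np.array(im['origin']);return ((o+d*(z-o[2])/d[2])*1000)[:2]
P=np.array([ray(*p,.034) for p in((251,108),(322,106),(251,181),(322,180))]);c=P.mean(0)
f=P[:2].mean(0)-P[2:].mean(0);print(P.round(1),c.round(1),np.degrees(np.arctan2(f[1],f[0])).round(1))
c2=(c+[485.4,365.5])/2;print(c2,go([*c2,120],13.5))
```

```text
[[502.7 393.3]
 [513.8 347. ]
 [453.9 382.7]
 [465.1 335.6]] [483.9 364.7] 12.7
[484.62600609 365.07719927] (array([ 70.9, -22.4,   3.3]), np.float64(-0.4))
```

```bash
python3 -m creep '[-1,40,-12,0,0, -1,71,-22.5,0,0, -1,71,-22.5,0,0, -1,71,-22.5,40,0, -1,71,-22.5,70,0, -1,71,-22.5,82,0, -1,71,-22.5,82,0, 0.4,71,-22.5,82,0, 0.4,71,-22.5,82,0, 0.4,71,-22.5,82,0, 0.4,71,-22.5,82,0]' 12
python3 -m creep '[0.4,0,0,0,0,0.4,0,0,0,0,0.4,0,0,0,0]'
```

```text
clock: 11.9
position: [0.4835, 0.3668, 0.0417]
orientation: [-3.12, -0.363, -0.001]
wrist_force: [0.1, -0.0, 0.2]
gripper_width: 0.585
gripper_force: 0.0
clock: 12.28
position: [0.4835, 0.3663, 0.0414]
orientation: [3.12, 0.362, 0.0]
wrist_force: [-0.2, -2.8, 2.5]
gripper_width: 0.412
gripper_force: 11.9
```

```bash
python3 -m creep '[1,0,0,0,0, 1,0,0,-3,0, 1,0,0,-8,0, 1,0,0,-15,0, 1,0,0,-30,0, 1,0,0,-55,0, 1,0,0,-80,0, 1,0,0,-80,0]' 20
python3 - <<'E'
from h import *
s=read_state();print(s['gripper_width'],s['q'].round(2));save(get_image('wrist'),'w3.png')
print(go([669.5,141,120],102.1))
E
```

```text
clock: 13.28
position: [0.4844, 0.3679, 0.124]
orientation: [-3.118, -0.363, -0.006]
wrist_force: [-0.2, -0.0, -1.9]
gripper_width: 0.414
gripper_force: 19.8
0.41381088109934855 [-0.33  0.54 -0.56  1.72  0.34  0.97 -2.35]
(array([128.9, 262.7,   2.5]), np.float64(-88.8))
```

View pics/w3.png

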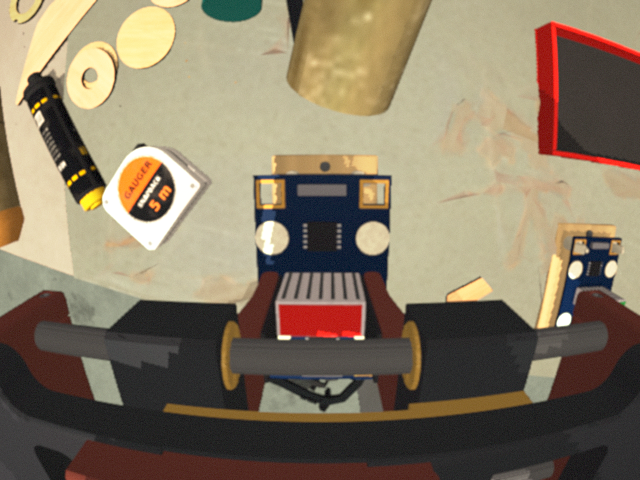

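The red board is held level between the fingers at about (320,310), clear of its carrier. The tray is ahead on the right, at about (590,100).

```bash
python3 -m creep '[1,0,35,0,0, 1,0,75,0,0, 1,0,115,0,-8, 1,10,150,0,-17, 1,30,180,0,-26, 1,50,210,0,-35, 1,75,240,0,-44, 1,100,255,0,-53, 1,120,263,0,-62, 1,129,263,0,-71, 1,129,263,0,-80, 1,129,263,0,-89, 1,129,263,0,-89, 1,129,263,0,-89, 1,129,263,0,-89]'
python3 - <<'E'
from h import *
s=read_state();print(s['gripper_width'],s['q'].round(2));save(get_image('wrist'),'w4.png')
print(go([669.5,141,20],102.1))
E
```

```text
clock: 15.2
position: [0.6691, 0.1404, 0.1212]
orientation: [1.974, 2.444, -0.0]
wrist_force: [-0.2, -0.8, -0.5]
gripper_width: 0.416
gripper_force: 19.8
0.41613153842796724 [ 0.24  0.76 -0.85  1.5   0.6   1.16 -0.5 ]
(array([  0.6,   0.4, 101.3]), np.float64(0.1))
```

View pics/w4.png

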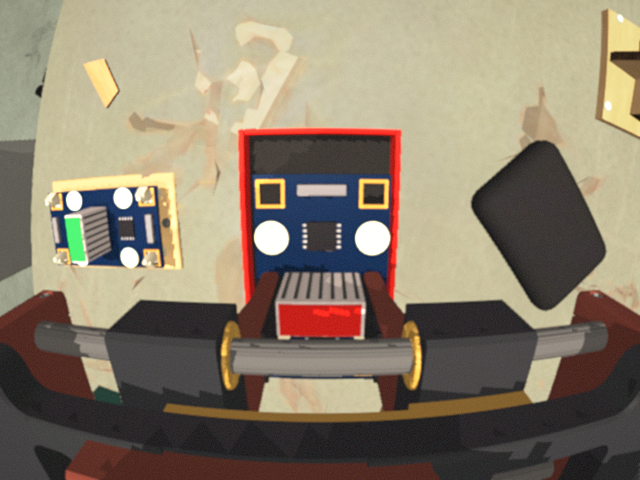

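The board hangs centred over the tray and aligned with its walls (tray edges at columns 240 and 400). I'll lower it gently and open only part way so the fingers stay clear of the walls.

```bash
python3 -m creep '[1,0,0,40,0, 1,0,0,70,0, 1,0,0,85,0, 1,0,0,93,0, 1,0,0,96,0, 1,0,0,98,0, 1,0,0,98,0]'; python3 -m creep '[1,0,0,1,0, 1,0,0,1.5,0, 1,0,0,1.5,0]'
```

```text
clock: 16.12
position: [0.6696, 0.1405, 0.024]
orientation: [1.971, 2.445, 0.001]
wrist_force: [0.6, -0.2, -0.4]
gripper_width: 0.414
gripper_force: 19.8
clock: 16.5
position: [0.6693, 0.1403, 0.0219]
orientation: [1.971, 2.446, -0.0]
wrist_force: [-0.0, -0.0, -0.7]
gripper_width: 0.41
gripper_force: 19.8
```

```bash
python3 -m creep '[1,0,0,0.7,0, 1,0,0,1.4,0, 1,0,0,1.4,0,1,0,0,1.4,0]'; python3 -m creep '[1,0,0,0.4,0, 1,0,0,0.8,0, 1,0,0,0.8,0]'
```

```text
clock: 17.0
position: [0.6697, 0.1404, 0.0208]
orientation: [1.971, 2.446, 0.001]
wrist_force: [2.0, 0.9, 2.2]
gripper_width: 0.405
gripper_force: 20.0
clock: 17.38
position: [0.6698, 0.1404, 0.0206]
orientation: [1.971, 2.445, 0.001]
wrist_force: [-0.0, -0.8, 7.1]
gripper_width: 0.406
gripper_force: 20.0
```

Contact with the tray floor shows in the wrist force, so I release and lift straight up.

```bash
python3 -m creep '[0.1,0,0,-0.5,0, -0.2,0,0,-0.5,0, -0.2,0,0,-0.5,0, -0.2,0,0,-0.5,0, -0.2,0,0,-0.5,0]'; python3 -m creep '[-0.2,0,0,-10,0, -0.2,0,0,-30,0, -0.2,0,0,-70,0, -0.2,0,0,-120,0, -0.2,0,0,-160,0, -0.2,0,90,-180,0, -0.2,0,150,-180,0, -0.2,0,150,-180,0, -0.2,0,150,-180,0, -0.2,0,150,-180,0]'
python3 - <<'E'
from h import *
im=get_image('top');c=cloud(im);save(im,'t3.png')
def h(c0,yaw,z0):
    a=np.radians(yaw);d=c[...,:2]*1000-c0;x=d@[np.cos(a),np.sin(a)];y=d@[-np.sin(a),np.cos(a)]
    for X in(-38,-12,12,38): print(X,[np.median(c[(abs(x-X)<5)&(abs(y-Y)<8)&(c[...,2]<.06)][:,2]*1000).round(1) for Y in(-22,22)])
h([493,115.3],12.3,0);h([669.5,140.5],102.1,0)
w=get_image('scene');t=cv2.resize(w['pixels'][170:350,220:460],None,fx=3,fy=3,interpolation=cv2.INTER_CUBIC);cv2.imwrite('pics/s3.png',t[...,::-1])
E
```

```text
clock: 18.0
position: [0.6692, 0.1404, 0.0201]
orientation: [-1.971, -2.446, 0.0]
wrist_force: [0.5, 0.9, -0.0]
gripper_width: 0.6
gripper_force: 0.0
clock: 19.25
position: [0.8151, 0.1726, 0.2011]
orientation: [-1.97, -2.446, -0.001]
wrist_force: [-0.3, 0.9, -0.1]
gripper_width: 0.603
gripper_force: 0.0
-38 [np.float64(25.5), np.float64(25.6)]
-12 [np.float64(25.7), np.float64(26.0)]
12 [np.float64(25.1), np.float64(25.5)]
38 [np.float64(25.3), np.float64(25.3)]
-38 [np.float64(13.5), np.float64(13.7)]
-12 [np.float64(14.4), np.float64(13.6)]
12 [np.float64(14.8), np.float64(14.0)]
38 [np.float64(13.8), np.float64(13.6)]
```

View pics/s3.png

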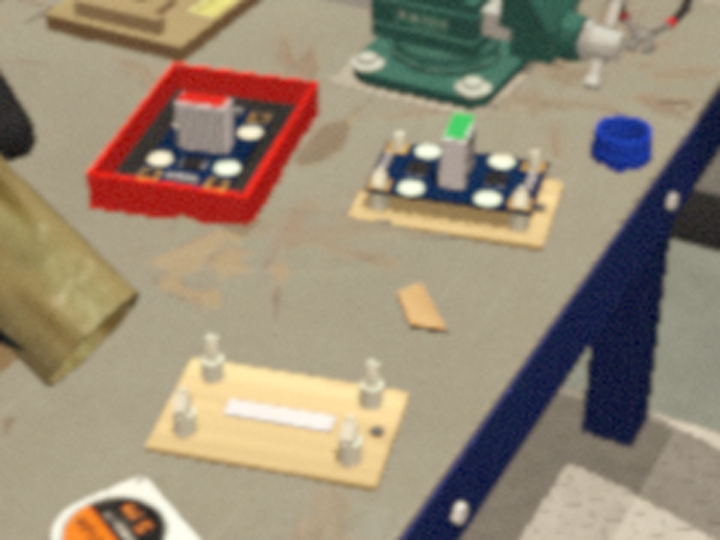

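The scene view shows the red board flat in the tray, its carrier empty, and the green board level on its posts. The depth map agrees: its top is at about 25 mm all round, and the red board's top is at about 13.5 mm.

```bash
python3 -c "
from rig import job_done;print(job_done())"
```

```text
the job is handed in; nothing more can be done
None
```

The job is handed in: the green board was pressed home on all four posts (depth map shows it level at home height), and the red board was then lifted off and laid flat, right way up, in the reject tray. It took about 19.5 s; the hardest press read about 39 N at the wrist.

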